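# Portion beads from the blue dispenser

## Task

Portion out two blue beads for a craft order: draw the gate of the bead dispenser with the blue knob part way out, just far enough that the two beads in its rear chamber drop into the tray below while the other two chambers keep theirs. Once they have dropped, push the gate fully shut again and let go of the knob.

Things in the scene. Friction and masses are not known exactly. Their poses are not given: they have to be found in the camera images.
- blue_dispenser: Wooden bead dispenser with blue rim, knob and beads, fixed (its red twin is not needed). Origin: centre of its underside on the table; x to its rear, z up; gate and knob at its front, -x. Base 130 x 100 mm; hopper 106 (x) x 38 mm with slatted sides, its flared rim 130 x 58 mm, top 152 mm high. An aluminium tray, 124 x 62 mm, rim 36 mm high, lies centred under the hopper.
- blue_gate (a joint): Gate travel (m): 0 shut, grows as drawn out to the dispenser's -x, up to 0.106; 1.5 N friction, stays where left. Grip: upright blue knob, 22 mm diameter, 80 to 128 mm above the table, at y = 0, x = -108 mm of the dispenser when shut, moving with the gate plate (top 76 mm high). Rear chamber empties at about 30 mm, middle at 64, front at 98; 46 mm is a good opening.
- blue_bead_rear_top: Upper of the two blue beads in the rear chamber; 26 mm diameter, origin at its centre, 115 mm above the table at the start. The three chambers, open at the top, each 30 x 30 mm, lie in a row along the dispenser's x at +34 (rear), 0 (middle) and -34 mm (front); each holds two beads one on the other, upon the gate.
- blue_bead_middle_low: Lower of the two blue beads in the middle chamber, 26 mm diameter; origin at its centre, 89 mm above the table at the start. It must stay in its chamber.

How it is judged:
By the outcome, as a careful person would: the job done as asked, in the order asked, and still so for the second after the job is handed in, with the robot touching nothing.
It also fails if it takes over 32 s, if anything falls off the work surface, if the arm or the gripper's body presses on something with over 40 N, if the wrist force passes 120 N, or if a joint passes its speed limit or range.

## Robot

A 6-joint arm with a two-finger parallel gripper is mounted at the origin on the work surface; the furniture and walls round the work are solid. World frame = base frame: x ahead of the robot, y to its left, z up, the work surface at z = 0. Lengths are in m, angles in degrees, forces in N, time in s.
With the tool pointing down it reaches from about 0.375 to 0.9 m from the base axis. Payload 3.1 kg.
Tool frame: the origin (TCP) lies at the very end of the fingers, on their centre line; the grasp point (between the pads) lies bot.hold_point_z behind it (bot.hold_point_z is the distance from the TCP to the grasp point, in m); z points along the fingers, y is the line along which they close (so a half turn about z gives the same grasp; the last joint's range is limited). The gripper opens to 87 mm and grips with 3 to 60 N. Pads are 19 mm wide; open, the fingers measure 117 mm over their backs; the gripper's body (75 mm by 190 mm) begins 51 mm behind the grasp point.
Start: joints at [-74.399, 30.224, 82.088, -0, 67.689, -10.227], TCP at [0.272, -0.563, 0.223] pointing down, gripper open.
Joint ranges: [-176.69, 176.69], [-43.24, 126.21], [12.49, 139.97], [-82, 262], [0, 151.66], [-163.58, 163.58]. Speed limits (degrees/s): [159.86, 159.86, 180, 180, 180, 180].

## Interface

Orientations are given as a 3x3 rotation matrix whose columns are the frame's x, y, z axes.
In Python, from rig import bot gives the robot as it stands.
- The arm moves only by the tool apply_moves, never from a script. Its argument "plan" is one flat list of numbers, 4 for each row, row after row: the shift along the world's x, y, z normalised to -1 to 1, where 1 is 0.05 m, then the turn about the world's z normalised to -1 to 1, where 1 is 10 degrees. A call has 1 to 12 rows; each row shifts and turns the commanded pose from where the row before left it; what a row does not reach is not made up. A row lasts 1/8 s, in which the tool goes at most 62.5 mm and 10.7 degrees, less where a joint would pass 70% of its speed; a pose out of reach is approached as far as the arm can. A call with a number of a shift or a turn outside -1 to 1 is refused whole. A call with a gripper value outside its range is refused whole. "grip" is the closure, from -1 (fully open) to 1 (shut), so that 0 is half open, set as the call begins (left out, the last holds). The fingers move at their own pace and stop on an object; the grip force is fixed at half the most. Time passes only in rows, so rows that do not move let the fingers close. It gives the time, the measured TCP pose, the force, the opening and the grip force at its end, in the units of the state.
- bot.read_state(): the state, without advancing time (a new reading comes with each control period).
- bot.capture(name): name is "side" or "top" or "wrist"; returns (picture, depth): 384x512x3 uint8, red, green, blue; 384x512 float32, m along the optical axis (not along the pixel's ray), 0 where there is no reading.
- bot.camera_info(name): a dict with "vertical_fov" (degrees; the focal length in pixels is half the picture's height over the tangent of half this angle, whatever the lens; pixels are square), "cx", "cy" (the principal point, pixels), "rvec" (rotation vector, rad) and "tvec" (3), from world to camera coordinates, as OpenCV has them; the wrist camera has in their place "mount" (4x4, takes a point from camera to tool coordinates, whose origin is the TCP and whose axes are the flange's). Camera axes: x right, y down, z forward; pixel columns grow to the right and rows downward; lengths in m; the calibration is good to about 2 mm. A picture is of the moment at which its call begins: read the wrist's pose just before it. camera_info takes no time and is no camera call.
- bot.hand_in(): hands the job in; it is judged then, once.
Trained networks look in the newest picture that a camera, given by its name, has taken for a name from the list of things; names that differ only in an ending like _2 or _b are one class to them, and where a whole thing is asked for, a point or a joint stands for the part that bears it (a point fixed in the world has none). Each returns a list of dicts, best first, with "p" (0 to 1); they miss things now and then, are a little off and sometimes report something else, mostly with a low value. They report only what shows in the picture. A call takes as long as a camera call.
- bot.outline_of(camera, target): "mask" (384x512 bool, what is visible of it) and "xy" ([column, row] as shares, 0 to 1, of the picture: columns of its width, rows of its height, amid what is visible of it).
- bot.pinpoint(camera, target): "xy" ([column, row] as shares, 0 to 1, of the picture: columns of its width, rows of its height: a listed point, or the origin of a listed thing).
The state is a dict: "time_s": time; "joint_positions": joint angles; "qvel": joint speeds; "tau": joint torques, N m; "position": TCP position; "tcp_rot": TCP orientation; "force": force on the tool from outside, world axes, zero at the start; "moment": the same for the moment, N m; "opening": opening from 0.0 (shut) to 1.0 (fully open); "grasp_force": force on a finger pad.
Only numpy, scipy, OpenCV 4.12 (cv2) and the standard library are available. Lean on these libraries where they do the work, as an engineer would, in place of code of your own. Each camera call takes 0.05 s, during which the arm holds its last target. There are 200 camera calls.

## Working session

There is one attempt and no reset: what is moved stays moved. The work goes in short steps, Python scripts to look and compute and a tool call to move; the robot and the scene stay as the last step left them, time stands still between calls to the robot, and variables do not carry over. Pictures are saved under pics/ and viewed, at most 10 in all, crops included, and the job is handed in when it is done.

Besides the shell and the picture viewer there is one more tool, called after "Emit:" by a JSON object that holds its "op" and its "data". apply_moves: Moves the arm, as the interface text tells. Its arguments: {"type":"object","properties":{"plan":{"type":"array","items":{"type":"number"}},"grip":{"type":"number"}},"required":["plan"]}

```bash
mkdir -p pics; cat > h.py <<'E'
import numpy as np, cv2
from rig import bot
def ray(name,u,v,st=None):
    ci=bot.camera_info(name); f=192/np.tan(np.radians(ci["vertical_fov"])/2)
    d=np.array([(u-ci["cx"])/f,(v-ci["cy"])/f,1.])
    if name=="wrist":
        M=np.array(ci["mount"]); R=np.array(st["tcp_rot"]);p=np.array(st["position"])
        return R@M[:3,3]+p, R@M[:3,:3]@d
    R=cv2.Rodrigues(np.array(ci["rvec"],float))[0]; t=np.array(ci["tvec"],float).ravel()
    return -R.T@t, R.T@d
def cloud(name,dep,mask,st=None):
    v,u=np.nonzero(mask&(dep>0)); o,_=ray(name,0,0,st)
    ci=bot.camera_info(name); f=192/np.tan(np.radians(ci["vertical_fov"])/2)
    d0=ray(name,ci["cx"],ci["cy"],st)[1]; dx=ray(name,ci["cx"]+f,ci["cy"],st)[1]-d0; dy=ray(name,ci["cx"],ci["cy"]+f,st)[1]-d0
    z=dep[v,u][:,None]
    return o+z*(d0+np.outer((u-ci["cx"])/f,dx)+np.outer((v-ci["cy"])/f,dy))
E
python3 - <<'E'
from h import *
s=bot.read_state(); print(s["time_s"],s["position"],s["tcp_rot"],bot.hold_point_z)
ims=[]
for n in("top","side"):
    im,d=bot.capture(n); ims.append(im); np.save(n,d)
    for t in("blue_dispenser","blue_gate"):
        for r in bot.pinpoint(n,t)[:2]: print(n,t,"pin",r["p"],np.array(r["xy"])*[512,384])
        for r in bot.outline_of(n,t)[:2]:
            P=cloud(n,d,r["mask"]); print(n,t,"out",r["p"],np.array(r["xy"])*[512,384],np.percentile(P,[2,50,98],axis=0).round(3).tolist() if len(P) else 0)
cv2.imwrite("pics/a.png",cv2.resize(np.vstack([ims[0],ims[1]])[:,:,::-1],(400*1,600)))
cv2.imwrite("pics/top.png",ims[0][:,:,::-1])
cv2.imwrite("pics/side.png",ims[1][:,:,::-1])
E
```

```text
0.0 [ 0.27213929 -0.56185066  0.22159748] [[ 9.00095140e-01  4.35693031e-01 -5.67442129e-04]
 [ 4.35693248e-01 -9.00092977e-01  2.00660174e-03]
 [ 3.63511717e-04 -2.05336318e-03 -9.99997826e-01]] 0.0187
top blue_dispenser pin 0.73 [156.8768 216.8064]
top blue_dispenser out 0.76 [150.016 216.   ] [[0.449, 0.172, 0.003], [0.55, 0.206, 0.087], [0.625, 0.248, 0.153]]Traceback (most recent call last):
  File "<stdin>", line 7, in <module>
ValueError: it knows: blue_bead_middle_low, blue_bead_rear_top, blue_dispenser
```

```bash
python3 - <<'E'
from h import *
for n in("top","side"):
    im,d=bot.capture(n); cv2.imwrite(f"pics/{n}.png",im[:,:,::-1])
    for t in("blue_dispenser","blue_bead_rear_top","blue_bead_middle_low"):
        for r in bot.pinpoint(n,t)[:2]:
            xy=np.array(r["xy"])*[512,384]; o,v=ray(n,*xy); z={"blue_dispenser":0,"blue_bead_rear_top":.115,"blue_bead_middle_low":.089}[t]
            print(n,t,r["p"],xy,o+v*(z-o[2])/v[2])
    hsv=cv2.cvtColor(im,cv2.COLOR_RGB2HSV); m=(hsv[...,0]>95)&(hsv[...,0]<130)&(hsv[...,1]>120)&(hsv[...,2]>40)
    k,L,S,C=cv2.connectedComponentsWithStats(m.astype(np.uint8))
    for i in range(1,k):
        if S[i,4]>15:
            P=cloud(n,d,L==i); print(n,i,S[i],np.percentile(P,[3,50,97],axis=0).round(3).tolist() if len(P) else 0)
E
```

```text
top blue_dispenser 0.72 [159.1808 216.8832] [0.57022904 0.21465762 0.        ]
top blue_bead_rear_top 0.64 [144.4864 192.192 ] [0.60223212 0.21873121 0.115     ]
top 1 [129 176  26   6  59] [[0.617, 0.192, 0.143], [0.624, 0.222, 0.149], [0.627, 0.239, 0.152]]
top 3 [140 187   9  10  82] [[0.594, 0.21, 0.119], [0.601, 0.217, 0.125], [0.61, 0.225, 0.128]]
top 6 [124 200  16  40 114] [[0.509, 0.223, 0.145], [0.533, 0.242, 0.149], [0.575, 0.244, 0.153]]
top 7 [147 201   6  38  66] [[0.509, 0.194, 0.148], [0.537, 0.196, 0.151], [0.574, 0.2, 0.154]]
top 8 [138 204  11  11  85] [[0.559, 0.211, 0.119], [0.568, 0.217, 0.125], [0.577, 0.226, 0.128]]
top 9 [137 221  11  12  93] [[0.525, 0.212, 0.119], [0.535, 0.218, 0.125], [0.543, 0.227, 0.128]]
top 11 [135 263  10   9  75] [[0.451, 0.213, 0.124], [0.458, 0.22, 0.128], [0.465, 0.228, 0.13]]
side blue_dispenser 0.97 [240.5888 192.8064] [0.56965021 0.20981817 0.        ]
side blue_bead_rear_top 0.61 [255.488  156.4032] [0.611898   0.21349123 0.115     ]
side 1 [ 102   10   48   53 1401] [[-0.301, 1.778, 0.253], [-0.168, 1.82, 0.4], [-0.053, 1.883, 0.509]]
side 2 [220 141  42   9 282] [[0.512, 0.19, 0.143], [0.568, 0.217, 0.149], [0.622, 0.246, 0.154]]
side 3 [201 149   7  18  96] [[0.452, 0.211, 0.085], [0.459, 0.215, 0.106], [0.468, 0.224, 0.13]]
side 4 [227 152   7   5  30] [[0.528, 0.207, 0.115], [0.537, 0.212, 0.121], [0.546, 0.217, 0.127]]
side 5 [238 153   7   4  27] [[0.56, 0.206, 0.115], [0.569, 0.209, 0.121], [0.578, 0.215, 0.126]]
side 6 [250 153   7   5  27] [[0.596, 0.206, 0.115], [0.604, 0.209, 0.121], [0.613, 0.214, 0.127]]
side 7 [226 161   6   5  23] [[0.525, 0.207, 0.089], [0.531, 0.211, 0.094], [0.54, 0.215, 0.1]]
side 8 [237 162   7   4  23] [[0.558, 0.204, 0.089], [0.564, 0.21, 0.094], [0.574, 0.214, 0.098]]
side 9 [248 162   7   4  25] [[0.59, 0.204, 0.09], [0.599, 0.209, 0.094], [0.608, 0.215, 0.099]]
```

View pics/top.png

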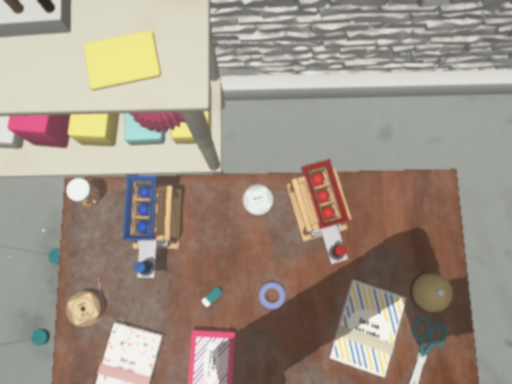

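View pics/side.png

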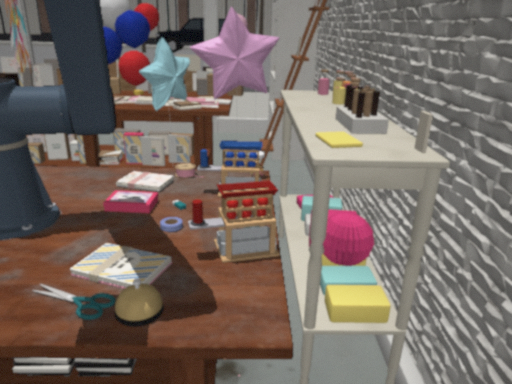

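Top view: the blue dispenser is at about (150, 215) with its knob at (144, 267), and the red twin is to the right. The side view shows all six blue beads in the hopper. In world coordinates the knob is near (0.460, 0.218) and the dispenser's x axis is about world +x (yaw about -1.5°). I'll close the fingers along y so they clear the hopper rim.

Emit:
{"op": "apply_moves", "data": {"plan": [0.3,0.9,0,-0.2,0.3,0.9,0,-0.2,0.3,0.9,0,-0.2,0.3,0.9,0,-0.2,0.3,0.9,0,-0.2,0.3,0.9,0,-0.2,0.3,0.9,0,-0.2,0.3,0.9,0,-0.2,0.3,0.9,0,-0.2,0.3,0.9,0,-0.2,0.3,0.9,0,-0.2,0.3,0.9,0,-0.2], "grip": -1}}

```text
time_s: 2.05
position: [0.4529, -0.0211, 0.2229]
tcp_rot: [[1.0, 0.031, 0.001], [0.031, -1.0, -0.0], [0.001, 0.0, -1.0]]
force: [1.4, -0.7, 0.2]
opening: 1.0
grasp_force: 0.0
```

Emit:
{"op": "apply_moves", "data": {"plan": [0,0.9,0,-0.2,0,0.9,0,-0.15,0,0.9,0,0,0.1,0.9,0,0,0.06,0.9,0,0,0,0.3,0,0,0,0,0,0]}}

```text
time_s: 2.92
position: [0.4601, 0.2178, 0.2225]
tcp_rot: [[1.0, -0.027, -0.0], [-0.027, -1.0, -0.001], [-0.0, 0.001, -1.0]]
force: [-0.7, -0.1, -0.2]
opening: 0.998
grasp_force: 0.0
```

```bash
python3 - <<'E'
from h import *
s=bot.read_state(); print(s["time_s"],s["position"],np.array(s["tcp_rot"]).round(3).tolist(),s["joint_positions"],s["force"])
im,d=bot.capture("wrist"); cv2.imwrite("pics/w.png",im[:,:,::-1])
hsv=cv2.cvtColor(im,cv2.COLOR_RGB2HSV); m=(hsv[...,0]>95)&(hsv[...,0]<130)&(hsv[...,1]>120)&(hsv[...,2]>40)
k,L,S,C=cv2.connectedComponentsWithStats(m.astype(np.uint8))
for i in range(1,k):
    if S[i,4]>80:
        P=cloud("wrist",d,L==i,s); print(i,S[i],np.percentile(P,[3,50,97],axis=0).round(3).tolist() if len(P) else 0)
E
```

```text
2.925 [0.46007086 0.21779879 0.22250152] [[1.0, -0.027, -0.0], [-0.027, -1.0, -0.001], [-0.0, 0.001, -1.0]] [ 1.27551496e+01  2.13368854e+01  9.85150568e+01 -3.30255712e-02
  6.01617226e+01  1.04330147e+02] [-0.66683088 -0.09950908 -0.21969162]
1 [ 211    0   72  149 4649] [[0.508, 0.193, 0.141], [0.565, 0.22, 0.147], [0.619, 0.245, 0.152]]
2 [234  20  28  30 703] [[0.592, 0.208, 0.114], [0.601, 0.218, 0.123], [0.612, 0.229, 0.127]]
3 [235  62  26  32 698] [[0.557, 0.208, 0.094], [0.566, 0.219, 0.123], [0.579, 0.229, 0.127]]
4 [235 102  26  30 601] [[0.521, 0.21, 0.094], [0.534, 0.22, 0.123], [0.546, 0.23, 0.127]]
5 [238 177  20  28 463] [[0.45, 0.213, 0.091], [0.463, 0.222, 0.127], [0.469, 0.23, 0.128]]
```

View pics/w.png

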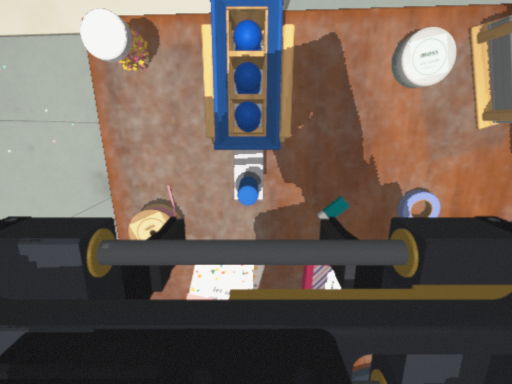

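The wrist view shows the knob at (248, 188) directly ahead of the front chamber, at world (0.460, 0.2215). I'll shift 3.5 mm in y, descend and close.

Emit:
{"op": "apply_moves", "data": {"plan": [0,0.07,-0.6,0,0,0,-0.6,0,0,0,-0.5,0,0,0,-0.4,0,0,0,-0.3,0,0,0,-0.21,0,0,0,0,0]}}

```text
time_s: 3.85
position: [0.4601, 0.2205, 0.0916]
tcp_rot: [[1.0, -0.03, -0.001], [-0.03, -1.0, -0.0], [-0.001, 0.0, -1.0]]
force: [-0.5, -0.1, -0.1]
opening: 1.001
grasp_force: 0.0
```

Emit:
{"op": "apply_moves", "data": {"plan": [0,0,0,0,0,0,0,0,0,0,0,0,0,0,0,0,0,0,0,0,0,0,0,0,0,0,0,0,0,0,0,0], "grip": 1}}

```text
time_s: 4.85
position: [0.4604, 0.2223, 0.092]
tcp_rot: [[1.0, -0.031, 0.001], [-0.031, -1.0, 0.003], [0.0, -0.003, -1.0]]
force: [-0.2, 5.4, -0.6]
opening: 0.247
grasp_force: 30.0
```

Gripped (21.5 mm). Next I draw the gate 46 mm.

Emit:
{"op": "apply_moves", "data": {"plan": [-0.1,0.01,0,0,-0.15,0.005,0,0,-0.15,0.005,0,0,-0.15,0.005,0,0,-0.15,0.005,0,0,-0.12,0,0,0,-0.1,0,0,0,0,0,0,0,0,0,0,0,0,0,0,0,0,0,0,0,0,0,0,0]}}

```text
time_s: 6.35
position: [0.4144, 0.2236, 0.0921]
tcp_rot: [[1.0, -0.03, 0.001], [-0.03, -1.0, 0.002], [0.001, -0.002, -1.0]]
force: [0.1, 6.9, -2.7]
opening: 0.246
grasp_force: 30.0
```

```bash
python3 - <<'E'
from h import *
s=bot.read_state(); print(s["time_s"],s["position"])
out=[]
for n,(c,r) in dict(top=(100,160),side=(190,130)).items():
    im,d=bot.capture(n); out.append(cv2.resize(im[r:r+100,c:c+100],(390,390),interpolation=cv2.INTER_CUBIC))
    hsv=cv2.cvtColor(im,cv2.COLOR_RGB2HSV); m=(hsv[...,0]>95)&(hsv[...,0]<130)&(hsv[...,1]>120)&(hsv[...,2]>40)
    k,L,S,C=cv2.connectedComponentsWithStats(m.astype(np.uint8))
    for i in range(1,k):
        if S[i,4]>8:
            P=cloud(n,d,L==i); print(n,S[i],np.percentile(P,[3,50,97],axis=0).round(3).tolist() if len(P) else 0)
cv2.imwrite("pics/d.png",np.hstack(out)[:,:,::-1])
E
```

```text
6.35 [0.41438399 0.22359329 0.09205689]
top [128 176  27   6  63] [[0.617, 0.192, 0.143], [0.624, 0.222, 0.149], [0.627, 0.24, 0.153]]
top [124 197  22  43 169] [[0.509, 0.211, 0.144], [0.53, 0.241, 0.149], [0.579, 0.244, 0.154]]
top [149 199   5  39  73] [[0.511, 0.194, 0.147], [0.542, 0.196, 0.151], [0.577, 0.199, 0.154]]
top [138 204  11  11  88] [[0.559, 0.211, 0.119], [0.567, 0.217, 0.125], [0.577, 0.227, 0.129]]
top [137 221  11  12  97] [[0.524, 0.212, 0.117], [0.534, 0.219, 0.125], [0.544, 0.227, 0.128]]
side [  84   11   65   54 1870] [[-0.407, 1.775, 0.238], [-0.252, 1.812, 0.372], [-0.065, 1.879, 0.495]]
side [221 141  41   9 281] [[0.513, 0.19, 0.143], [0.569, 0.219, 0.149], [0.623, 0.245, 0.154]]
side [227 152   7   5  29] [[0.528, 0.207, 0.115], [0.536, 0.211, 0.122], [0.543, 0.217, 0.127]]
side [238 153   7   4  27] [[0.56, 0.206, 0.116], [0.569, 0.211, 0.12], [0.578, 0.215, 0.125]]
side [225 161   7   5  27] [[0.522, 0.206, 0.088], [0.531, 0.211, 0.095], [0.54, 0.215, 0.1]]
side [186 163   6   3  15] [[0.407, 0.211, 0.084], [0.414, 0.215, 0.086], [0.42, 0.221, 0.091]]
side [237 162   6   4  21] [[0.558, 0.204, 0.089], [0.564, 0.21, 0.095], [0.573, 0.214, 0.098]]
```

View pics/d.png

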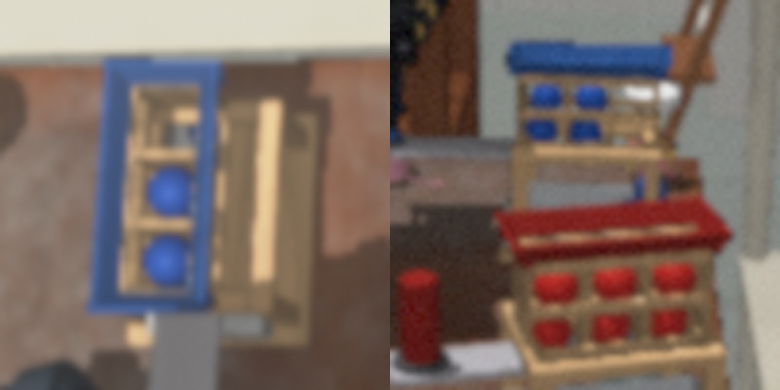

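The rear chamber is empty, the other two keep both beads, and blue shows down in the tray (crop pixel 650, 185). Now I push the gate shut, with a slight overpush.

Emit:
{"op": "apply_moves", "data": {"plan": [0.1,-0.01,0,0,0.15,-0.005,0,0,0.15,-0.005,0,0,0.15,-0.005,0,0,0.15,-0.005,0,0,0.12,0,0,0,0.1,0,0,0,0.03,0,0,0,0,0,0,0,0,0,0,0]}}

```text
time_s: 7.7
position: [0.4605, 0.2222, 0.092]
tcp_rot: [[1.0, -0.03, -0.002], [-0.03, -1.0, 0.002], [-0.002, -0.002, -1.0]]
force: [-1.7, 7.0, 0.0]
opening: 0.247
grasp_force: 30.0
```

Emit:
{"op": "apply_moves", "data": {"plan": [0.03,0,0,0,0,0,0,0,0,0,0,0]}}

```text
time_s: 8.07
position: [0.4614, 0.2222, 0.092]
tcp_rot: [[1.0, -0.03, -0.003], [-0.03, -1.0, 0.002], [-0.003, -0.002, -1.0]]
force: [-2.4, 7.4, 0.3]
opening: 0.245
grasp_force: 30.0
```

Emit:
{"op": "apply_moves", "data": {"plan": [0.04,0,0,0,0,0,0,0,0,0,0,0]}}

```text
time_s: 8.45
position: [0.4614, 0.2222, 0.092]
tcp_rot: [[1.0, -0.03, -0.007], [-0.03, -1.0, 0.002], [-0.007, -0.001, -1.0]]
force: [-5.0, 7.9, 4.1]
opening: 0.24
grasp_force: 30.0
```

The position holds while the force rises, so the gate is against its stop. Release and go straight up.

Emit:
{"op": "apply_moves", "data": {"plan": [0,0,0,0,0,0,0,0,0,0,0,0,0,0,0,0,0,0,0,0,0,0,0,0,0,0,0,0,0,0,0,0], "grip": -1}}

```text
time_s: 9.45
position: [0.4653, 0.221, 0.092]
tcp_rot: [[1.0, -0.029, -0.0], [-0.029, -1.0, -0.0], [-0.0, 0.0, -1.0]]
force: [0.5, -0.0, -0.3]
opening: 0.987
grasp_force: 0.0
```

Emit:
{"op": "apply_moves", "data": {"plan": [-0.05,0,0.2,0,0,0,0.4,0,0,0,0.6,0,0,0,0.6,0,0,0,0.6,0,-0.2,-0.4,0.2,0,-0.2,-0.8,0,0,0,-0.8,0,0,0,0,0,0,0,0,0,0]}}

```text
time_s: 10.7
position: [0.4419, 0.1205, 0.2217]
tcp_rot: [[1.0, -0.03, -0.001], [-0.03, -1.0, 0.0], [-0.001, -0.0, -1.0]]
force: [0.5, 0.1, 0.1]
opening: 0.998
grasp_force: 0.0
```

```bash
python3 - <<'E'
from h import *
s=bot.read_state(); print(s["time_s"],s["position"],s["force"])
out=[]
for n,(c,r) in dict(top=(100,180),side=(190,130)).items():
    im,d=bot.capture(n); out.append(cv2.resize(im[r:r+100,c:c+100],(390,390),interpolation=cv2.INTER_CUBIC))
    hsv=cv2.cvtColor(im,cv2.COLOR_RGB2HSV); m=(hsv[...,0]>95)&(hsv[...,0]<130)&(hsv[...,1]>120)&(hsv[...,2]>40)
    k,L,S,C=cv2.connectedComponentsWithStats(m.astype(np.uint8))
    for i in range(1,k):
        if S[i,4]>4:
            P=cloud(n,d,L==i); print(n,S[i],np.percentile(P,[3,50,97],axis=0).round(3).tolist() if len(P) else 0)
cv2.imwrite("pics/e.png",np.hstack(out)[:,:,::-1])
E
```

```text
10.7 [0.44185316 0.12054521 0.22171801] [0.52213914 0.14523499 0.05508294]
top [129 176  26   6  66] [[0.618, 0.192, 0.143], [0.624, 0.222, 0.148], [0.627, 0.238, 0.153]]
top [153 188   1   9   9] [[0.588, 0.193, 0.15], [0.595, 0.194, 0.151], [0.602, 0.194, 0.155]]
top [125 196   5  33 111] [[0.529, 0.238, 0.143], [0.551, 0.241, 0.148], [0.583, 0.244, 0.153]]
top [150 198   4  30  51] [[0.532, 0.193, 0.147], [0.556, 0.196, 0.151], [0.582, 0.199, 0.154]]
top [138 206  11   9  79] [[0.558, 0.21, 0.121], [0.565, 0.217, 0.125], [0.573, 0.227, 0.129]]
top [137 223  10   7  56] [[0.478, 0.111, 0.123], [0.534, 0.217, 0.126], [0.541, 0.227, 0.54]]
side [  84   10   66   55 1964] [[-0.405, 1.779, 0.24], [-0.244, 1.815, 0.377], [-0.062, 1.88, 0.506]]
side [220 141  42   9 283] [[0.512, 0.191, 0.143], [0.569, 0.219, 0.149], [0.623, 0.246, 0.154]]
side [201 149   7  18 102] [[0.452, 0.21, 0.084], [0.461, 0.214, 0.107], [0.469, 0.221, 0.131]]
side [225 152   7   5  32] [[0.522, 0.209, 0.115], [0.531, 0.212, 0.12], [0.54, 0.216, 0.127]]
side [237 153   7   5  28] [[0.558, 0.206, 0.115], [0.566, 0.211, 0.12], [0.575, 0.217, 0.125]]
side [227 161   6   5  24] [[0.528, 0.206, 0.089], [0.534, 0.211, 0.095], [0.543, 0.217, 0.099]]
side [238 162   7   4  22] [[0.561, 0.206, 0.089], [0.571, 0.21, 0.095], [0.579, 0.215, 0.099]]
```

View pics/e.png

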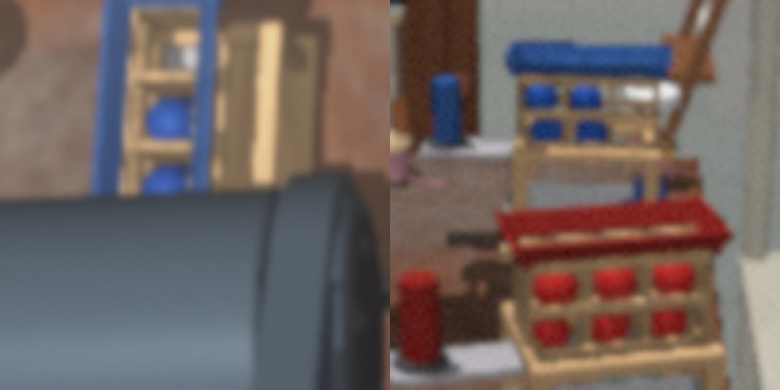

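The knob is back at its starting pixel (side view 201, 149), so the gate is shut. The rear chamber is empty, the other two are full, and the gripper is clear.

```bash
python3 -c "
from rig import bot
print(bot.hand_in())"
```

```text
the job is handed in; nothing more can be done
None
```

The job is handed in: the rear chamber emptied into the tray (the frame hides part of it, so I didn't count both beads there), the middle and front chambers kept theirs, and the gate is fully shut with the knob released, at 10.7 s.

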